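# Pack a cartridge down a chromatography column

### The job

Load the yellow cartridge into the mouth of the clear column, then take the packing rod from its blue block and push cartridge and frit down the column until the frit is fully home on its seat; bear down firmly there, with about 15 newtons (never more than 30, or the frit cracks), for about a second. Then put the rod back upright, all the way down in its block, let go, and leave the other things on the bench alone.

Things in the scene. Friction and masses are not known exactly. Their poses are not given: they have to be found in the camera images.
- column: Clear upright column, fixed to the bench by a white round foot (84 mm across, 14 mm high, blue collar above it). Origin: centre of its underside, z up. Tube: outside 35 mm, flared to 43 mm over its top 8 mm; bore 26 mm, opening to about 33 mm at the mouth. Mouth 120 mm above the bench.
- column_mouth (a point): Centre of the column's open top end, 120 mm above the bench.
- frit (a joint): Red disc (frit), 25 mm across, a tight sliding fit in the bore; value: how far down it is pushed, in m: 0 highest, 0.030 fully home on its seat; starts at 0 to 0.018. It slides under about 6 N (more if pushed fast) and stays where left; the seat is springy, about 15 N per mm. Seat height differs and is not measured: when home, the frit's top is 32 to 48 mm above the bench.
- cartridge: Yellow solid cartridge, upright cylinder 22 mm across, 35 mm tall, 20 to 45 g, standing loose on the bench. Origin: centre of its underside, z up its axis. It falls freely down the column until it stands on the frit. It belongs in the column underside first or top first, no matter.
- rod: Packing rod, 95 to 160 g, standing in the hole of its blue block. White round shaft 20 mm across and 100 mm long, then an orange square handle 22 x 22 mm and 65 mm long; overall 165 mm. Origin: centre of the shaft's foot (lower end), z up along the rod to the handle, x and y square to the handle's flat sides.
- rod_grip (a point): Point on the rod's axis where it is best gripped, 135 mm above its foot, 30 mm below the handle's top.
- rack: Blue block, 80 x 80 x 50 mm, fixed to the bench, with one round hole in the middle of its top, 25 mm across and 45 mm deep. Origin: centre of its underside. The rod stands in the hole, its foot 5 mm above the bench when fully down.
- rack_hole (a point): Centre of the hole's mouth in the top of the blue block, 50 mm above the bench.
- amber_bottle: Amber bottle with a blue cap, 64 mm across, 120 mm tall, loose bystander. Origin: centre of its underside.
- tip_box: Blue pipette-tip box with a clear lid, 80 x 120 x 60 mm, loose bystander. Origin: centre of its underside.
- sample_jar: Small white jar with a red cap, 48 mm across, 55 mm tall, loose bystander. Origin: centre of its underside.
Mind the look-alikes: they are no part of the job. Leave any grey or pink look-alike of the rod alone. What is shaped like the rack but turquoise is not meant.

How it is judged:
On the way, in this order (a step that is already met when the one before it is completed fails the run):
1. the cartridge is down in the column, on the frit, and let go (horizontal distance between cartridge and column_mouth below 0.006 m and z of cartridge in the frame of column_mouth below -0.03 m and contact force between the fingers and cartridge below 0.1 N), for 0.2 s.
2. with the frit home, the rod bears on the cartridge with more than 10 N for 0.4 s (value of joint frit above 0.0285 m and contact force between rod and cartridge above 10 N and horizontal distance between rod and column_mouth below 0.008 m), for 0.4 s.
At the end, for the whole second after the job is handed in: The frit is within 1.5 mm of fully home, the cartridge stands on it in the column (its underside more than 68 mm below the mouth), and the rod stands released and at rest in the block's hole, its foot less than 12 mm above the bench and within 6 mm of the hole's axis, tilted less than 0.14 rad (value of joint frit above 0.0285 m and horizontal distance between cartridge and column_mouth below 0.006 m and z of cartridge in the frame of column_mouth below -0.068 m and horizontal distance between rod and rack_hole below 0.006 m and height (world z) of rod below 0.012 m and angle between rod's own z axis and vertical below 0.14 rad and linear speed of rod below 0.02 m/s and contact force between the fingers and rod below 0.1 N); the robot touches nothing.
It fails at once if the rod bears on the cartridge with more than 30 N (the frit cracks) (contact force between rod and cartridge above 30 N).
It fails at once if the amber bottle is moved more than 20 mm (distance of amber_bottle from where it was at the start of the episode above 0.02 m).
It fails at once if the tip box is moved more than 20 mm (distance of tip_box from where it was at the start of the episode above 0.02 m).
It fails at once if the sample jar is moved more than 20 mm (distance of sample_jar from where it was at the start of the episode above 0.02 m).
It also fails if it takes over 58 s, if anything falls off the work surface, if the arm or the gripper's body presses on something with over 40 N, if the wrist force passes 120 N, or if a joint passes its speed limit or range.

### The arm

A 6-joint arm with a two-finger parallel gripper is mounted at the origin on the work surface. World frame = base frame: x ahead of the robot, y to its left, z up, the work surface at z = 0. Lengths are in m, angles in rad, forces in N, time in s.
With the tool pointing down it reaches from about 0.25 to 0.725 m from the base axis. Payload 9.7 kg.
Tool frame: the origin (TCP) lies midway between the tips of the shut fingers; the grasp point (between the pads) lies 19 mm behind it; z points along the fingers, x is the direction in which the jaws open and shut, and the axes are right-handed (so a half turn about z gives the same grasp; the last joint's range is limited). The gripper opens to 85 mm and grips with 20 to 120 N. Pads are 22 mm wide; open, the fingers measure 114 mm over their backs; the gripper's body (76 mm by 85 mm) begins 54 mm behind the grasp point. The pads swing forward as they close: fully open they stand 13 mm farther back than shut.
Start: joints at [-1.176, 0.087, 0.176, 1.66, 0, 1.571], TCP at [0.212, -0.508, 0.231] pointing down, gripper open.
Joint ranges: [-3.13, 3.13], [-0.85, 1.81], [-1.15, 1.24], [-2.2, 2.28], [-1.44, 1.52], [-3.14, 3.14]. Speed limits (rad/s): [2.22, 2.22, 2.57, 3.14, 3.14, 3.14].

### API

Orientations are given as a 3x3 rotation matrix whose columns are the frame's x, y, z axes.
In Python, from workcell import sensors, cams, robot gives the robot as it stands.
- The arm moves only by the tool move_arm, never from a script. Its argument "motion" is a list of rows, each a list of 6 numbers: the shift along the tool's x, y, z in mm, then the turn, a rotation vector about the tool's x, y, z in rad. A call has 1 to 12 rows; each row is the pose to reach, as a shift and turn from the pose measured when the call began, along the tool's axes at that moment; what a row does not reach only later rows make up. A row lasts 1/10 s, in which the tool goes at most 50 mm and 8.59 degrees, less where a joint would pass 70% of its speed; a pose out of reach is approached as far as the arm can. A call with a gripper value outside its range is refused whole. "gripper" is the opening in per cent of the stroke, from 0 (shut) to 100 (fully open), set as the call begins (left out, the last holds). The fingers move at their own pace and stop on an object; "newtons" is the grip in N (left out, the last holds). Time passes only in rows, so rows that repeat a pose let the fingers close. It gives the time, the measured TCP pose, the force and the opening at its end, in the units of the state.
- sensors.read_state(): the state, without advancing time (a new reading comes with each control period).
- cams.capture(name): name is "scene" or "top"; returns a dict with "image" (400x640x3 uint8, blue, green, red), "z_map" (400x640 float32, m along the optical axis (not along the pixel's ray), 0 where there is no reading), "fx", "fy", "cx", "cy" (pixels), "rvec" (rotation vector, rad) and "tvec" (3), from world to camera coordinates, as OpenCV has them. Camera axes: x right, y down, z forward; pixel columns grow to the right and rows downward; lengths in m; the calibration is good to about 2 mm. A picture is of the moment at which its call begins.
- robot.job_done(): hands the job in, once; it reports no verdict.
The state is a dict: "t": time; "joint_pos": joint angles; "qvel": joint speeds; "effort": joint torques, N m; "tool_pos": TCP position; "ee_rot": TCP orientation; "contact_force": force on the tool from outside, world axes, zero at the start; "wrist_torque": the same for the moment, N m; "opening": finger opening in m.
Only numpy, scipy, OpenCV 4.12 (cv2) and the standard library are available. Lean on these libraries where they do the work, as an engineer would, in place of code of your own. Each camera call takes 0.05 s, during which the arm holds its last target. There are 200 camera calls.

## Working session

There is one attempt and no reset: what is moved stays moved. The work goes in short steps, Python scripts to look and compute and a tool call to move; the robot and the scene stay as the last step left them, time stands still between calls to the robot, and variables do not carry over. Pictures are saved under pics/ and viewed, about 8 in all and at most 12, crops included, and the job is handed in when it is done.

Besides the shell and the picture viewer there is one more tool, called after ">>>" as a command line: name --pt "numbers of a row" for each row, then --argument value for the rest. move_arm: Moves the arm, as the interface text tells. Its arguments: {"type":"object","properties":{"motion":{"type":"array","items":{"type":"array","items":{"type":"number"}}},"gripper":{"type":"number"},"newtons":{"type":"number"}},"required":["motion"]}

```bash
mkdir -p pics; ls
cat > h.py <<'E'
import numpy as np,cv2
from workcell import sensors,cams,robot
def cap(n):
    c=cams.capture(n);c['R']=cv2.Rodrigues(np.array(c['rvec'],float))[0];c['t']=np.array(c['tvec'],float).ravel();return c
def plane(c,u,v,z):
    d=c['R'].T@np.array([(u-c['cx'])/c['fx'],(v-c['cy'])/c['fy'],1]);o=-c['R'].T@c['t'];return o+d*(z-o[2])/d[2]
def cloud(c):
    v,u=np.mgrid[:400,:640];Z=c['z_map'].astype(float)
    P=np.stack([(u-c['cx'])/c['fx']*Z,(v-c['cy'])/c['fy']*Z,Z],-1)
    P=(P-c['t'])@c['R'];P[Z==0]=np.nan;return P
E
python3 - <<'E'
from h import *
for n in('scene','top'):
    c=cap(n);cv2.imwrite(f'pics/{n}0.png',c['image']);print(n,-c['R'].T@c['t'],c['R'],c['fx'])
s=sensors.read_state();print(s)
E
```

```text
pics
scene [1.22227723 0.49075864 0.78910879] [[-0.63450092  0.77279087 -0.01424238]
 [ 0.49303078  0.39047504 -0.77746376]
 [-0.5952556  -0.50032341 -0.62876646]] 482.9365902717266
top [ 0.45242323 -0.07774348  0.99132853] [[-0.02428031 -0.99914557 -0.03344554]
 [-0.99229756  0.02815207 -0.12063586]
 [ 0.12147435  0.03025885 -0.99213325]] 368.54442904614507
{'t': 0.1, 'joint_pos': array([-1.17597459e+00,  8.74086075e-02,  1.75239503e-01,  1.65982270e+00,
       -4.66736738e-05,  1.57078690e+00]), 'qvel': array([-0.00041258, -0.00071427,  0.00265999,  0.00156505, -0.00046051,
        0.00113852]), 'effort': array([ 7.48447255e-04, -5.21562624e+01,  4.65651977e+01,  1.59188843e-02,
       -4.76190871e-05,  1.09718928e-05]), 'tool_pos': array([ 0.21146248, -0.50750078,  0.23066544]), 'ee_rot': array([[ 3.84652067e-01, -9.23061501e-01, -5.02915887e-04],
       [-9.23060864e-01, -3.84652393e-01,  1.08555143e-03],
       [-1.19547853e-03,  4.66623731e-05, -9.99999284e-01]]), 'contact_force': array([ 0.02906956,  0.06386525, -0.04797048]), 'wrist_torque': array([0.03355002, 0.0041127 , 0.01617552]), 'opening': 0.08518143234328857}
```

View pics/scene0.png

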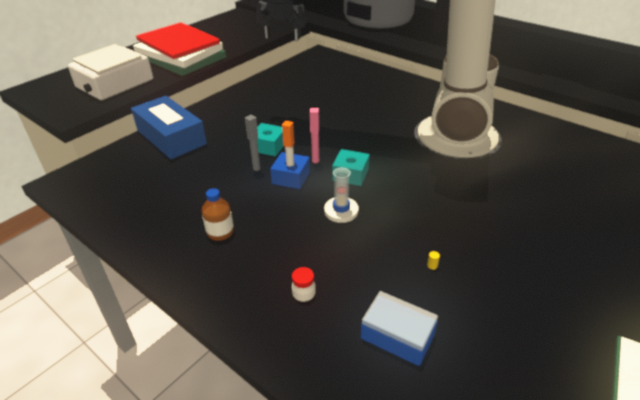

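View pics/top0.png

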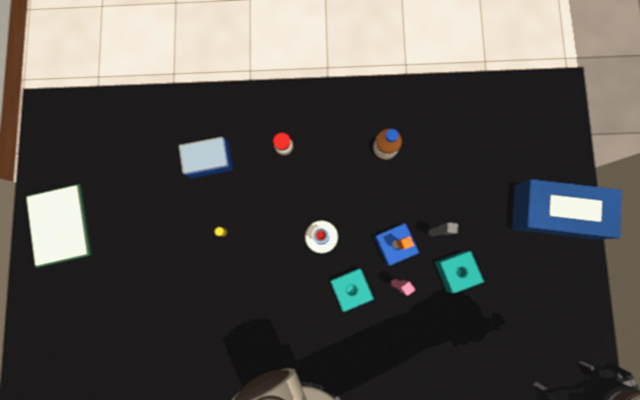

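The scene view shows the orange-handled rod in the blue block at (290,150), the grey (252,143) and pink (315,135) look-alikes, the turquoise blocks (268,138) and (351,166), the column at (341,195) and the cartridge at (433,260). In the top view the rod is at (402,243), the block at (397,244), the column at (321,237) and the cartridge at (220,231). The orange and white rod in the blue block fits the description.

Run:
```python
from h import *
for n in('top','scene'):
    c=cap(n);im=c['image'];h=cv2.cvtColor(im,cv2.COLOR_BGR2HSV);P=cloud(c)
    def blob(lo,hi,box):
        m=cv2.inRange(h,lo,hi);k=np.zeros_like(m);x0,y0,x1,y1=box;k[y0:y1,x0:x1]=m[y0:y1,x0:x1];return k
    B={'top':dict(cart=(200,210,240,250),foot=(295,210,348,262),rod=(380,220,425,270),rack=(365,215,425,275)),
       'scene':dict(cart=(415,240,450,280),foot=(318,190,364,226),rod=(275,112,302,150),rack=(262,145,318,195))}[n]
    for k,(lo,hi) in dict(cart=((20,90,60),(38,255,255)),foot=((0,0,110),(180,90,255)),rod=((4,120,80),(18,255,255)),rack=((100,130,50),(125,255,255))).items():
        m=blob(lo,hi,B[k]);ys,xs=np.nonzero(m);Q=P[m>0];Q=Q[~np.isnan(Q[:,0])]
        print(n,k,len(xs),xs.mean().round(1),ys.mean().round(1),(xs.min(),xs.max(),ys.min(),ys.max()),'z',np.percentile(Q[:,2],[5,50,95]).round(3))
        zt={'cart':.035,'foot':.014,'rod':.170,'rack':.05}[k]
        T=Q[abs(Q[:,2]-zt)<.006]
        if len(T)>3:
            r=cv2.minAreaRect((T[:,:2]*1000).astype(np.float32));print('  top pts',len(T),T.mean(0).round(4),'rect',r)
    # foot white circle
    m=blob((0,0,110),(180,90,255),B['foot']);ys,xs=np.nonzero(m)
    W=np.array([plane(c,x,y,.014)[:2] for x,y in zip(xs,ys)])*1000
    if n=='top':print(' foot circ',cv2.minEnclosingCircle(W.astype(np.float32)), W.min(0),W.max(0))
    else: print(' foot extents',W.min(0),W.max(0))
    x0,y0,x1,y1=(290,200,440,300) if n=='top' else (230,100,380,230)
    cv2.imwrite(f'pics/{n}crop.png',cv2.resize(im[y0:y1,x0:x1],None,fx=4,fy=4,interpolation=cv2.INTER_CUBIC))
a=cv2.imread('pics/topcrop.png');b=cv2.imread('pics/scenecrop.png')
b=cv2.resize(b,(390,338));a=cv2.resize(a,(400,267))
o=np.zeros((338,790,3),np.uint8);o[:267,:400]=a;o[:,400:]=b;cv2.imwrite('pics/crop1.png',o)
```

```text
top cart 121 220.0 231.3 (np.int64(214), np.int64(227), np.int64(226), np.int64(236)) z [-0.001  0.026  0.038]
  top pts 56 [0.5199 0.2055 0.0358] rect ((519.8510131835938, 205.6854705810547), (18.812541961669922, 20.86541175842285), 88.20552062988281)
top foot 781 321.3 236.5 (np.int64(305), np.int64(337), np.int64(220), np.int64(253)) z [0.001 0.015 0.121]
  top pts 512 [ 0.4977 -0.0618  0.0146] rect ((499.85589599609375, -60.70001983642578), (81.62645721435547, 81.61763763427734), 62.501800537109375)
top rod 127 404.6 242.7 (np.int64(397), np.int64(412), np.int64(237), np.int64(247)) z [0.118 0.169 0.173]
  top pts 89 [ 0.4747 -0.2508  0.1703] rect ((474.69873046875, -251.0355224609375), (19.88214111328125, 20.414180755615234), 17.12997817993164)
top rack 993 394.7 244.4 (np.int64(374), np.int64(419), np.int64(223), np.int64(265)) z [0.    0.05  0.053]
  top pts 782 [ 0.4735 -0.2478  0.0505] rect ((474.2566833496094, -252.47930908203125), (80.11247253417969, 80.19828796386719), 21.706867218017578)
 foot circ ((500.2469787597656, -59.416316986083984), 44.190040588378906) [ 456.3626
[... 450 characters left out ...]
39] rect ((503.92352294921875, -56.478492736816406), (78.65889739990234, 81.91313171386719), 39.110992431640625)
scene rod 301 287.9 133.1 (np.int64(281), np.int64(294), np.int64(120), np.int64(147)) z [-0.001  0.137  0.17 ]
  top pts 58 [ 0.4762 -0.2485  0.1687] rect ((475.4900207519531, -249.4304656982422), (23.79427719116211, 22.360050201416016), 23.74394989013672)
scene rack 951 288.7 170.2 (np.int64(270), np.int64(309), np.int64(152), np.int64(187)) z [0.003 0.045 0.052]
  top pts 487 [ 0.4804 -0.2457  0.0498] rect ((474.3716735839844, -250.62124633789062), (86.14656829833984, 81.72142028808594), 22.557058334350586)
 foot extents [ 437.75181265 -111.13410296] [553.48527968  -8.83212083]
```

View pics/crop1.png

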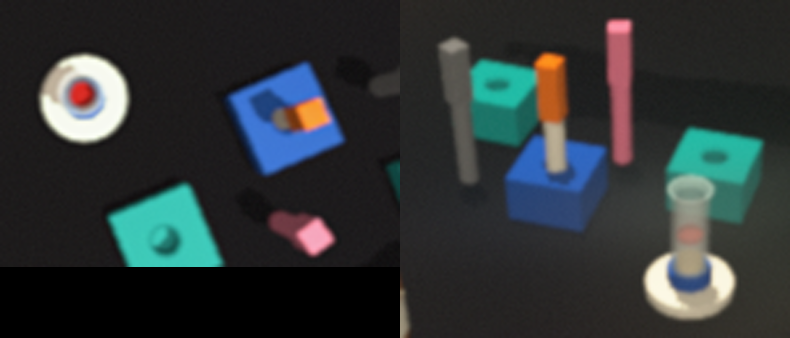

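The crop confirms it: the white shaft with orange handle stands in the blue block, the grey and pink rods stand loose, and the red frit shows inside the column. Next I check clearance around the rod and work out the first move.

```bash
cat >> h.py <<'E'
def go(x,y,z,yaw=None):
    s=sensors.read_state();R=np.array(s['ee_rot']);p=np.array(s['tool_pos'])
    d=R.T@(np.array([x,y,z])-p)*1000
    cur=np.arctan2(R[1,0],R[0,0])
    tgt=np.eye(3)
    yaw=cur if yaw is None else yaw
    X=np.array([np.cos(yaw),np.sin(yaw),0]);Z=np.array([0,0,-1.]);T=np.stack([X,np.cross(Z,X),Z],1)
    rv=cv2.Rodrigues(R.T@T)[0].ravel()
    print('t',s['t'],'p',p.round(4),'yaw',np.degrees(cur).round(2),'F',np.round(s['contact_force'],2),'open',round(s['opening'],4),'=> shift',d.round(1),'rv',rv.round(4))
E
python3 - <<'E'
from h import *
go(.521,.207,.10,np.radians(20))
c=cap('top');P=cloud(c)
m=(P[...,2]>.1)&(P[...,0]>.3)&(P[...,0]<.6)&(P[...,1]>-.42)&(P[...,1]<-.1)
n,l,st,ce=cv2.connectedComponentsWithStats(m.astype(np.uint8))
for i in range(1,n):
    if st[i,4]>20:
        Q=P[l==i];Q=Q[Q[:,2]>Q[:,2].max()-.02];print(ce[i],Q.mean(0).round(3),Q[:,2].max())
E
```

```text
t 0.2 p [ 0.2115 -0.5076  0.2309] yaw -67.38 F [-0.39  0.42 -0.45] open 0.0852 => shift [-540.5 -560.5  131.3] rv [-6.0000e-04  6.0000e-04 -1.5251e+00]
[448.56989247 228.34946237] [ 0.504 -0.353  0.164] 0.17038292166029145
[404.92156863 242.77777778] [ 0.474 -0.251  0.169] 0.1740430882839418
[405.65294118 287.18823529] [ 0.375 -0.248  0.165] 0.16943515232568795
```

>>> move_arm --pt "-540 -560 0 0 0 -1.525" --pt "-540 -560 0 0 0 -1.525" --pt "-540 -560 0 0 0 -1.525" --pt "-540 -560 0 0 0 -1.525" --pt "-540 -560 0 0 0 -1.525" --pt "-540 -560 0 0 0 -1.525" --pt "-540 -560 0 0 0 -1.525" --pt "-540 -560 0 0 0 -1.525" --pt "-540 -560 0 0 0 -1.525" --pt "-540 -560 0 0 0 -1.525" --pt "-540 -560 0 0 0 -1.525" --pt "-540 -560 40 0 0 -1.525" --gripper 70

```text
t: 1.45
tool_pos: [0.4504, 0.0445, 0.2236]
ee_rot: [[0.939, 0.343, 0.002], [0.343, -0.939, 0.001], [0.002, 0.0, -1.0]]
contact_force: [1.0, -0.8, -0.6]
opening: 0.0598
```

Run:
```python
from h import *
go(.521,.207,.05,np.radians(20))
```

```text
t 1.45 p [0.4504 0.0445 0.2236] yaw 20.09 F [ 1.   -0.76 -0.61] open 0.0598 => shift [ 121.7 -128.4  173.9] rv [ 0.     -0.0022  0.0015]
```

>>> move_arm --pt "122 -128 120 0 -0.002 0" --pt "122 -128 120 0 -0.002 0" --pt "122 -128 120 0 -0.002 0" --pt "122 -128 120 0 -0.002 0" --pt "122 -128 120 0 -0.002 0" --pt "122 -128 160 0 -0.002 0" --pt "122 -128 175 0 -0.002 0" --pt "122 -128 175 0 -0.002 0" --gripper 55

```text
t: 2.25
tool_pos: [0.5199, 0.2057, 0.0469]
ee_rot: [[0.939, 0.343, -0.004], [0.343, -0.939, -0.002], [-0.004, 0.0, -1.0]]
contact_force: [0.2, 0.4, 0.8]
opening: 0.0475
```

Run:
```python
from h import *
a=cap('scene');b=cap('top');go(.521,.207,.011,np.radians(20))
x=cv2.resize(a['image'][200:290,380:490],None,fx=3.5,fy=3.5,interpolation=2);y=cv2.resize(b['image'][190:280,170:280],None,fx=3.5,fy=3.5,interpolation=2)
cv2.imwrite('pics/c2.png',np.hstack([x,y]))
```

```text
t 2.35 p [0.5217 0.2063 0.0502] yaw 20.04 F [-0.3   0.51  0.32] open 0.0467 => shift [-0.5 -0.9 39.2] rv [ 0.     -0.0011  0.0007]
```

View pics/c2.png

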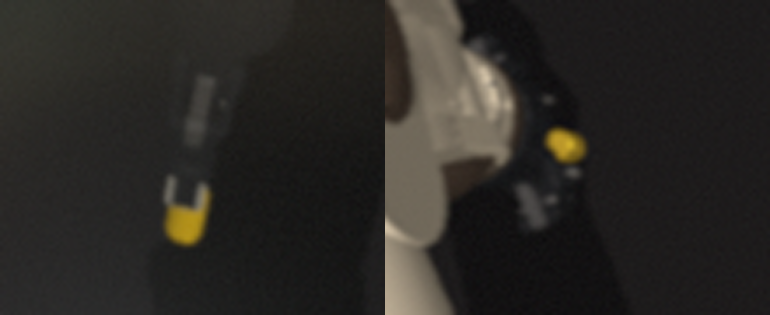

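The gripper stands over the cartridge: the yellow lies under and between the fingers, at about (185,215) in the left crop. I go down and close.

>>> move_arm --pt "0 -1 20 0 0 0" --pt "0 -1 38 0 0 0" --pt "0 -1 39 0 0 0" --pt "0 -1 39 0 0 0"

```text
t: 2.75
tool_pos: [0.5221, 0.2071, 0.0129]
ee_rot: [[0.94, 0.342, 0.003], [0.342, -0.94, 0.001], [0.003, 0.0, -1.0]]
contact_force: [-0.3, -0.2, -0.1]
opening: 0.0471
```

>>> move_arm --pt "0 0 0 0 0 0" --pt "0 0 0 0 0 0" --pt "0 0 0 0 0 0" --pt "0 0 0 0 0 0" --pt "0 0 0 0 0 0" --pt "0 0 0 0 0 0" --gripper 10 --newtons 25

```text
t: 3.35
tool_pos: [0.5231, 0.2074, 0.0149]
ee_rot: [[0.94, 0.342, 0.005], [0.342, -0.94, 0.002], [0.006, 0.0, -1.0]]
contact_force: [-0.4, -1.9, 6.8]
opening: 0.0204
```

Run:
```python
from h import *
go(.501,-.059,.17,np.radians(20))
```

```text
t 3.35 p [0.5231 0.2074 0.0149] yaw 20.0 F [-0.38 -1.95  6.82] open 0.0204 => shift [-111.   242.8 -155.7] rv [ 0.0002 -0.0055  0.0001]
```

>>> move_arm --pt "0 0 -15 0 0 0" --pt "0 0 -45 0 -0.005 0" --pt "0 0 -90 0 -0.005 0" --pt "0 0 -130 0 -0.005 0" --pt "0 0 -155 0 -0.005 0" --pt "0 0 -155 0 -0.005 0" --pt "0 0 -155 0 -0.005 0"

```text
t: 4.05
tool_pos: [0.5226, 0.2073, 0.1711]
ee_rot: [[0.94, 0.342, 0.002], [0.342, -0.94, 0.001], [0.002, 0.0, -1.0]]
contact_force: [-0.7, 0.6, -1.5]
opening: 0.0201
```

Run:
```python
from h import *
go(.501,-.059,.17,np.radians(20))
def yel(n):
    a=cap(n);h=cv2.cvtColor(a['image'],cv2.COLOR_BGR2HSV);m=cv2.inRange(h,(20,90,60),(38,255,255))
    k,l,st,ce=cv2.connectedComponentsWithStats(m);i=1+np.argmax(st[1:,4]);print(n,st[i],ce[i])
    Q=cloud(a)[l==i];print(np.nanpercentile(Q,[5,50,95],axis=0).round(4));return a,ce[i]
a,e=yel('scene');u,v=map(int,e)
x=cv2.resize(a['image'][v-40:v+40,u-50:u+50],None,fx=5,fy=5,interpolation=2);cv2.imwrite('pics/c3.png',x)
```

```text
t 4.05 p [0.5226 0.2073 0.1711] yaw 20.0 F [-0.72  0.59 -1.51] open 0.0201 => shift [-111.4  242.8    0.9] rv [ 0.0001 -0.0024  0.0001]
scene [436 201  15  16  72] [443.63888889 211.56944444]
[[ 0.3165  0.136  -0.0014]
 [ 0.5231  0.2093  0.1598]
 [ 0.5374  0.2198  0.1792]]
```

View pics/c3.png

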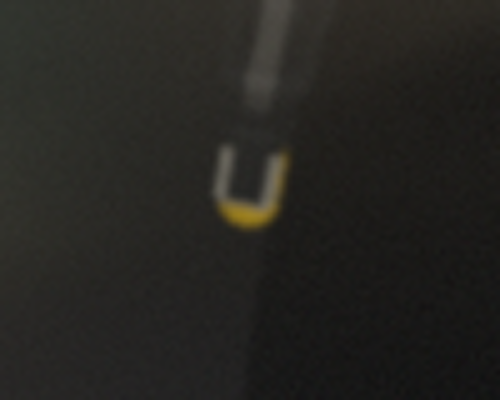

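The cartridge is held upright, showing below the fingertips at about (247,213) in the crop. On to the column.

>>> move_arm --pt "-25 50 -10 0 0 0" --pt "-45 97 -10 0 0 0" --pt "-65 145 -10 0 0 0" --pt "-90 195 -10 0 0 0" --pt "-105 228 -10 0 0 0" --pt "-113 244 -10 0 0 0" --pt "-113 244 0 0 0 0" --pt "-113 244 0 0 0 0"

```text
t: 4.9
tool_pos: [0.4984, -0.0608, 0.1675]
ee_rot: [[0.94, 0.341, -0.003], [0.341, -0.94, 0.001], [-0.003, -0.002, -1.0]]
contact_force: [0.4, -0.2, -0.6]
opening: 0.0201
```

Run:
```python
from h import *
go(.500,-.060,.126,np.radians(20))
a=cap('scene');b=cap('top');go(.500,-.060,.126,np.radians(20))
x=cv2.resize(a['image'][140:230,290:390],None,fx=4,fy=4,interpolation=2);y=cv2.resize(b['image'][190:280,270:370],None,fx=4,fy=4,interpolation=2)
cv2.imwrite('pics/c4.png',np.hstack([x,y]))
```

```text
t 4.9 p [ 0.4984 -0.0608  0.1675] yaw 19.93 F [ 0.39 -0.16 -0.58] open 0.0201 => shift [ 1.9 -0.1 41.5] rv [-0.0017  0.0027 -0.0011]
t 5.0 p [ 0.499  -0.0599  0.1688] yaw 20.06 F [0.36 0.51 0.01] open 0.02 => shift [ 1.   0.5 42.8] rv [-0.0009  0.0013  0.001 ]
```

View pics/c4.png

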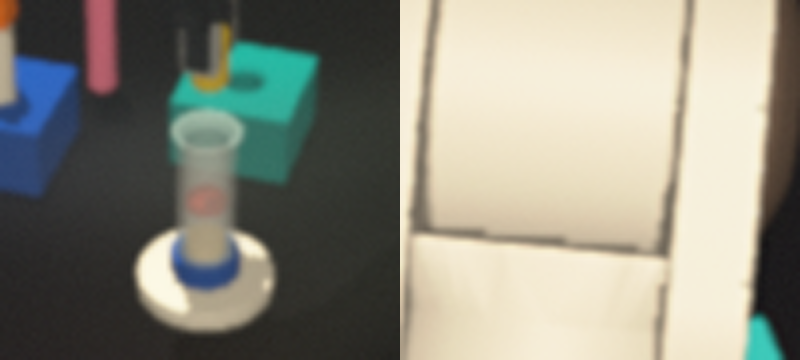

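The cartridge, at (211,85), hangs directly above the mouth, at (207,130). I lower it gently.

>>> move_arm --pt "1 0 15 0 0 0" --pt "1 0 22 0 0 0" --pt "1 0 28 0 0 0" --pt "1 0 33 0 0 0" --pt "1 0 38 0 0 0" --pt "1 0 41 0 0 0" --pt "1 0 41 0 0 0"

```text
t: 5.7
tool_pos: [0.4998, -0.0595, 0.1275]
ee_rot: [[0.939, 0.343, -0.002], [0.343, -0.939, 0.0], [-0.002, -0.001, -1.0]]
contact_force: [-0.2, 0.2, -0.5]
opening: 0.0203
```

No contact force, so I release it.

>>> move_arm --pt "0 0 0 0 0 0" --pt "0 0 0 0 0 0" --pt "0 0 0 0 0 0" --pt "0 0 0 0 0 0" --pt "0 0 -40 0 0 0" --pt "0 0 -80 0 0 0" --pt "0 0 -110 0 0 0" --pt "0 0 -110 0 0 0" --gripper 55

```text
t: 6.5
tool_pos: [0.5012, -0.0597, 0.242]
ee_rot: [[0.939, 0.343, 0.005], [0.343, -0.939, -0.0], [0.004, 0.002, -1.0]]
contact_force: [-0.6, 0.7, -1.0]
opening: 0.047
```

Run:
```python
from h import *
a=cap('scene');go(.475,-.250,.235,np.radians(20))
x=cv2.resize(a['image'][140:230,270:390],None,fx=5,fy=5,interpolation=2)
cv2.imwrite('pics/c5.png',x)
```

```text
t 6.55 p [ 0.5008 -0.0597  0.2395] yaw 20.06 F [ 0.55  0.04 -0.28] open 0.0471 => shift [-89.5 169.9   4.5] rv [ 0.0006 -0.0017  0.001 ]
```

View pics/c5.png

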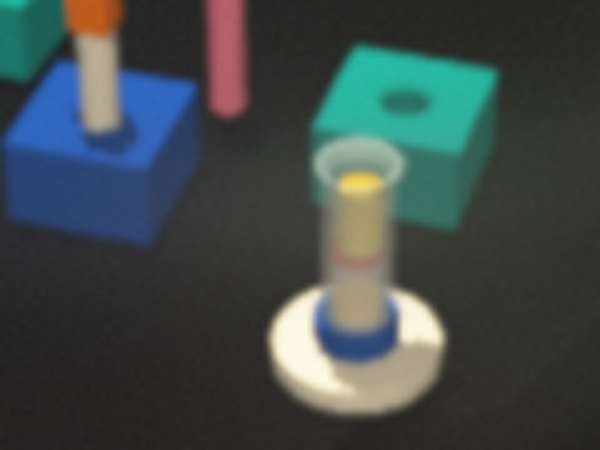

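The cartridge (yellow top at (360,183)) stands in the column on the red frit (355,258). On to the rod.

>>> move_arm --pt "-22 42 0 0 0 0" --pt "-44 84 0 0 0 0" --pt "-66 126 0 0 0 0" --pt "-84 160 0 0 0 0" --pt "-89 170 0 0 0 0" --pt "-89 170 5 0 0 0" --pt "-89 170 5 0 0 0" --gripper 62

```text
t: 7.25
tool_pos: [0.4753, -0.249, 0.233]
ee_rot: [[0.939, 0.343, 0.0], [0.343, -0.939, 0.001], [0.001, -0.001, -1.0]]
contact_force: [0.2, -0.6, -0.6]
opening: 0.0528
```

Run:
```python
from h import *
a=cap('scene');go(.475,-.250,.117,np.radians(20))
x=cv2.resize(a['image'][80:190,230:340],None,fx=5,fy=5,interpolation=2)
cv2.imwrite('pics/c6.png',x)
```

```text
t 7.3 p [ 0.4755 -0.2487  0.2336] yaw 20.11 F [0.48 0.14 1.23] open 0.0532 => shift [ -1.    1.1 116.6] rv [-0.0007 -0.001   0.0018]
```

View pics/c6.png

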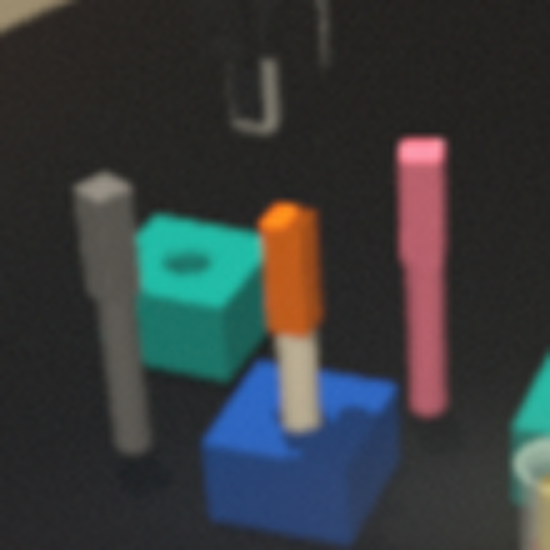

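The gripper hangs over the orange handle at (290,265), and the handle's edges run parallel to the block's at about 21°. I descend.

>>> move_arm --pt "-1 1 25 0 0 0" --pt "-1 1 50 0 0 -0.02" --pt "-1 1 75 0 0 -0.02" --pt "-1 1 100 0 0 -0.02" --pt "-1 1 114 0 0 -0.02" --pt "-1 1 116 0 0 -0.02" --pt "-1 1 116 0 0 -0.02"

```text
t: 8.0
tool_pos: [0.4753, -0.2493, 0.1182]
ee_rot: [[0.932, 0.363, 0.001], [0.363, -0.932, 0.001], [0.001, -0.0, -1.0]]
contact_force: [-0.2, 0.3, 0.9]
opening: 0.0531
```

>>> move_arm --pt "0 0 0 0 0 0" --pt "0 0 0 0 0 0" --pt "0 0 0 0 0 0" --pt "0 0 0 0 0 0" --pt "0 0 0 0 0 0" --pt "0 0 0 0 0 0" --gripper 5 --newtons 80

```text
t: 8.6
tool_pos: [0.4758, -0.2497, 0.1196]
ee_rot: [[0.932, 0.363, 0.003], [0.363, -0.932, -0.0], [0.003, 0.001, -1.0]]
contact_force: [-0.2, 0.2, 6.3]
opening: 0.0213
```

Run:
```python
from h import *
go(.475,-.250,.26,np.radians(21))
print(sensors.read_state()['wrist_torque'])
```

```text
t 8.6 p [ 0.4758 -0.2497  0.1196] yaw 21.29 F [-0.2   0.24  6.28] open 0.0213 => shift [-5.000e-01  1.000e-01 -1.404e+02] rv [ 0.0013 -0.0029  0.005 ]
[0.00840792 0.09908869 0.08850653]
```

>>> move_arm --pt "0 0 -12 0 0 0" --pt "0 0 -40 0 0 0" --pt "0 0 -75 0 0 0" --pt "0 0 -110 0 0 0" --pt "0 0 -140 0 0 0" --pt "0 0 -147 0 -0.003 0" --pt "0 0 -147 0 -0.003 0" --pt "0 0 -147 0 -0.003 0"

```text
t: 9.4
tool_pos: [0.4752, -0.2496, 0.2653]
ee_rot: [[0.932, 0.363, -0.001], [0.363, -0.932, -0.0], [-0.001, 0.0, -1.0]]
contact_force: [0.2, -1.1, -1.6]
opening: 0.0214
```

```bash
cat >> h.py <<'E'
def rodaxis(n):
    # depth points of the orange handle and white shaft, relative to TCP
    a=cap(n);h=cv2.cvtColor(a['image'],cv2.COLOR_BGR2HSV);P=cloud(a);p=np.array(sensors.read_state()['tool_pos'])
    near=np.hypot(P[...,0]-p[0],P[...,1]-p[1])<.04
    for nm,lo,hi in(('or',(4,120,60),(18,255,255)),('wh',(0,0,90),(180,110,255))):
        m=(cv2.inRange(h,lo,hi)>0)&near&(P[...,2]<p[2]-.005);ys,xs=np.nonzero(m)
        if len(xs)==0: continue
        print(n,nm,len(xs),'v range',ys.min(),ys.max())
        for v in range(ys.min(),ys.max()+1,4):
            k=xs[ys==v]
            if len(k): 
                c=P[v,k].mean(0);print('  ',v,k.mean().round(1),len(k),(c-p).round(4))
    return a
E
python3 - <<'E'
from h import *
go(.500,-.060,.262,np.radians(21))
a=rodaxis('scene');go(.5,-.06,.262)
x=cv2.resize(a['image'][70:190,230:350],None,fx=5,fy=5,interpolation=2);cv2.imwrite('pics/c7.png',x)
E
```

```text
t 9.4 p [ 0.4752 -0.2496  0.2653] yaw 21.29 F [ 0.25 -1.07 -1.56] open 0.0214 => shift [  91.9 -167.7    3.2] rv [0.     0.0012 0.0051]
scene or 36 v range 90 95
   90 290.0 1 [-0.0105  0.0074 -0.0062]
   94 283.5 10 [ 0.0089  0.0039 -0.0099]
scene wh 284 v range 96 130
   96 285.0 9 [ 0.0043  0.0039 -0.0171]
   100 285.5 8 [ 0.0048  0.0051 -0.0271]
   104 285.5 8 [ 0.0045  0.0039 -0.0383]
   108 285.5 8 [ 0.0053  0.0037 -0.0488]
   112 286.0 9 [ 0.0043  0.0035 -0.0603]
   116 286.5 8 [ 0.0044  0.0043 -0.0711]
   120 286.5 8 [ 0.0052  0.0041 -0.0821]
   124 286.5 8 [ 0.0058  0.0037 -0.0933]
   128 287.5 8 [ 0.0047  0.0052 -0.1048]
t 9.45 p [ 0.4751 -0.2495  0.265 ] yaw 21.29 F [-0.82  0.28 -1.35] open 0.0213 => shift [  92.1 -167.5    2.9] rv [-0.0005  0.0017 -0.    ]
```

View pics/c7.png

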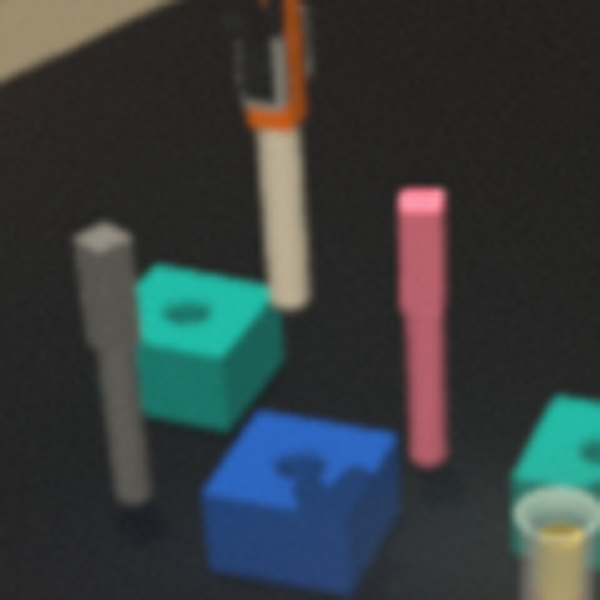

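The rod hangs vertical, foot at about (291,303), and the hole is empty at (302,466). I cast rays from this same camera to compare rod foot, hole and mouth.

Run:
```python
from h import *
a=cap('scene');im=a['image']
print('foot',plane(a,230+291/5,70+302/5,.1504),'hole',plane(a,230+302/5,70+466/5,.05),'mouth',plane(a,230+557/5,70+515/5,.12))
# mouth rim from both views by depth: points 0.112..0.124 near column
for n in('scene','top'):
    c=a if n=='scene' else cap('top');P=cloud(c)
    m=(abs(P[...,2]-.119)<.006)&(np.hypot(P[...,0]-.5,P[...,1]+.06)<.035)
    Q=P[m][:,:2]*1000;print(n,len(Q),cv2.minAreaRect(Q.astype(np.float32)) if len(Q)>3 else '')
# foot disc: outline in top view at z=.014
c=cap('top');h=cv2.cvtColor(c['image'],cv2.COLOR_BGR2HSV);m=cv2.inRange(h,(0,0,110),(180,90,255));k=np.zeros_like(m);k[210:262,295:348]=m[210:262,295:348]
ct=max(cv2.findContours(k,0,1)[0],key=cv2.contourArea)
W=np.array([plane(c,*q[0],.014)[:2]*1000 for q in ct],np.float32);print('foot ellipse',cv2.fitEllipse(W))
cv2.imwrite('pics/c8.png',np.hstack([cv2.resize(im[140:230,290:390],None,fx=4,fy=4,interpolation=2),cv2.resize(c['image'][190:280,270:370],None,fx=4,fy=4,interpolation=2)]))
```

```text
foot [ 0.47562275 -0.24657383  0.1504    ] hole [ 0.47629066 -0.24613463  0.05      ] mouth [ 0.5025193 -0.0564569  0.12     ]
scene 121 ((500.1670227050781, -59.285179138183594), (42.947349548339844, 37.55192184448242), 38.44502639770508)
top 146 ((500.6562194824219, -60.281028747558594), (40.250755310058594, 37.999874114990234), 88.33208465576172)
foot ellipse ((500.170654296875, -59.05848693847656), (82.94969940185547, 84.15634155273438), 179.0613250732422)
```

>>> move_arm --pt "22 -40 0 0 0 0" --pt "44 -80 0 0 0 0" --pt "66 -120 0 0 0 0" --pt "84 -153 0 0 0 0" --pt "93 -168 0 0 0 0" --pt "93 -168 0 0 0 0" --pt "93 -168 10 0 0 0" --pt "93 -168 15 0 0 0" --pt "93 -168 15 0 0 0"

```text
t: 10.5
tool_pos: [0.5001, -0.0601, 0.2488]
ee_rot: [[0.932, 0.362, -0.004], [0.362, -0.932, -0.0], [-0.003, -0.001, -1.0]]
contact_force: [-0.2, -0.2, -1.7]
opening: 0.0209
```

Run:
```python
from h import *
go(.501,-.0597,.24,np.radians(21.3))
a=cap('scene');go(.501,-.0597,.235)
x=cv2.resize(a['image'][130:200,300:385],None,fx=6,fy=6,interpolation=2);cv2.imwrite('pics/c9.png',x)
```

```text
t 10.5 p [ 0.5001 -0.0601  0.2488] yaw 21.21 F [-0.19 -0.18 -1.7 ] open 0.0209 => shift [ 1.  -0.   8.8] rv [-0.0012  0.0034 -0.0016]
t 10.55 p [ 0.5002 -0.06    0.2495] yaw 21.21 F [ 0.02 -0.29 -1.1 ] open 0.0211 => shift [ 0.9 -0.  14.5] rv [-0.0008  0.0026 -0.    ]
```

View pics/c9.png

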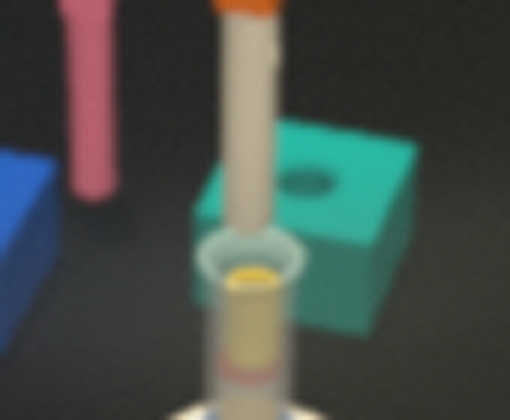

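The rod stands over the mouth, rod centre at x 249 px against mouth centre 251. I descend with small steps, watching the force.

>>> move_arm --pt "1 0 6 0 0.002 0" --pt "1 0 12 0 0.002 0" --pt "1 0 15 0 0.002 0" --pt "1 0 17 0 0.002 0" --pt "1 0 19 0 0.002 0" --pt "1 0 21 0 0.002 0" --pt "1 0 23 0 0.002 0" --pt "1 0 25 0 0.002 0" --pt "1 0 27 0 0.002 0" --pt "1 0 28 0 0.002 0"

```text
t: 11.55
tool_pos: [0.501, -0.0597, 0.2212]
ee_rot: [[0.932, 0.362, -0.001], [0.362, -0.932, 0.001], [-0.001, -0.001, -1.0]]
contact_force: [0.2, 0.0, -0.8]
opening: 0.0211
```

>>> move_arm --pt "0 0 1 0 0 0" --pt "0 0 2 0 0 0" --pt "0 0 3 0 0 0" --pt "0 0 4 0 0 0" --pt "0 0 5 0 0 0" --pt "0 0 6 0 0 0" --pt "0 0 7 0 0 0" --pt "0 0 8 0 0 0"

```text
t: 12.35
tool_pos: [0.5011, -0.0597, 0.2132]
ee_rot: [[0.932, 0.362, -0.001], [0.362, -0.932, 0.001], [-0.001, -0.001, -1.0]]
contact_force: [0.6, -0.0, 5.2]
opening: 0.0215
```

Contact: about 6.5 N, the frit sliding. I continue.

>>> move_arm --pt "0 0 1 0 0 0" --pt "0 0 2 0 0 0" --pt "0 0 3 0 0 0" --pt "0 0 4 0 0 0" --pt "0 0 5 0 0 0" --pt "0 0 6 0 0 0" --pt "0 0 7 0 0 0" --pt "0 0 8 0 0 0" --pt "0 0 9 0 0 0" --pt "0 0 10 0 0 0" --pt "0 0 11 0 0 0" --pt "0 0 12 0 0 0"

```text
t: 13.55
tool_pos: [0.5011, -0.0597, 0.2011]
ee_rot: [[0.932, 0.362, -0.001], [0.362, -0.932, 0.001], [-0.001, -0.001, -1.0]]
contact_force: [0.1, 0.4, 5.1]
opening: 0.0212
```

>>> move_arm --pt "0 0 0.6 0 0 0" --pt "0 0 1.2 0 0 0" --pt "0 0 1.8 0 0 0" --pt "0 0 2.4 0 0 0"

```text
t: 13.95
tool_pos: [0.5011, -0.0597, 0.1987]
ee_rot: [[0.932, 0.362, -0.001], [0.362, -0.932, 0.001], [-0.001, -0.001, -1.0]]
contact_force: [0.0, 0.3, 4.6]
opening: 0.0215
```

>>> move_arm --pt "0 0 0.6 0 0 0" --pt "0 0 1.0 0 0 0" --pt "0 0 1.0 0 0 0"

```text
t: 14.25
tool_pos: [0.5011, -0.0597, 0.1975]
ee_rot: [[0.932, 0.362, -0.001], [0.362, -0.932, 0.001], [-0.001, -0.001, -1.0]]
contact_force: [0.1, 0.3, 3.9]
opening: 0.0211
```

>>> move_arm --pt "0 0 0.5 0 0 0" --pt "0 0 1.0 0 0 0" --pt "0 0 1.2 0 0 0"

```text
t: 14.55
tool_pos: [0.5011, -0.0596, 0.1963]
ee_rot: [[0.932, 0.362, -0.001], [0.362, -0.932, 0.001], [-0.001, -0.001, -1.0]]
contact_force: [0.5, 0.1, 3.2]
opening: 0.0214
```

Run:
```python
from h import *
a=cap('scene');go(.501,-.0597,.19)
x=cv2.resize(a['image'][150:220,310,None] if 0 else a['image'][150:225,300:385],None,fx=6,fy=6,interpolation=2);cv2.imwrite('pics/c10.png',x)
```

```text
t 14.6 p [ 0.5011 -0.0597  0.1963] yaw 21.21 F [1.92 0.26 4.52] open 0.0213 => shift [-0.1  0.   6.3] rv [-0.0009  0.0007 -0.    ]
```

View pics/c10.png

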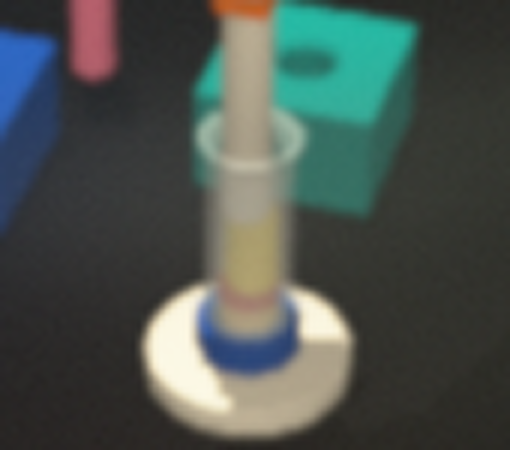

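The rod presses the cartridge, their joint at about (250,215); the frit (250,298) is still going down. I continue in small steps.

>>> move_arm --pt "0 0 0.5 0 0 0" --pt "0 0 1.0 0 0 0" --pt "0 0 1.2 0 0 0"

```text
t: 14.9
tool_pos: [0.5012, -0.0597, 0.1954]
ee_rot: [[0.932, 0.362, -0.0], [0.362, -0.932, 0.0], [-0.0, -0.001, -1.0]]
contact_force: [-1.1, 0.6, 8.5]
opening: 0.021
```

>>> move_arm --pt "0 0 0.5 0 0 0" --pt "0 0 0.8 0 0 0" --pt "0 0 0.8 0 0 0"

```text
t: 15.2
tool_pos: [0.5012, -0.0597, 0.1953]
ee_rot: [[0.932, 0.362, 0.0], [0.362, -0.932, 0.0], [0.001, -0.0, -1.0]]
contact_force: [-1.1, -1.0, 8.4]
opening: 0.0213
```

>>> move_arm --pt "0 0 0.5 0 0 0" --pt "0 0 1.0 0 0 0" --pt "0 0 1.2 0 0 0" --pt "0 0 1.2 0 0 0"

```text
t: 15.6
tool_pos: [0.5013, -0.0597, 0.1951]
ee_rot: [[0.932, 0.362, 0.002], [0.362, -0.932, 0.0], [0.002, 0.001, -1.0]]
contact_force: [-1.9, 0.6, 12.3]
opening: 0.0212
```

Springy rise in force, about 0.2 mm for 4 N, as the seat should give. I bear down for just over a second.

>>> move_arm --pt "0 0 1.0 0 0 0" --pt "0 0 1.4 0 0 0" --pt "0 0 1.4 0 0 0" --pt "0 0 1.4 0 0 0"

```text
t: 16.0
tool_pos: [0.5013, -0.0598, 0.195]
ee_rot: [[0.932, 0.362, 0.003], [0.362, -0.932, -0.0], [0.003, 0.001, -1.0]]
contact_force: [-1.8, 0.3, 13.2]
opening: 0.0212
```

>>> move_arm --pt "0 0 1.5 0 0 0" --pt "0 0 1.5 0 0 0" --pt "0 0 1.5 0 0 0" --pt "0 0 1.5 0 0 0" --pt "0 0 1.5 0 0 0" --pt "0 0 1.5 0 0 0" --pt "0 0 1.5 0 0 0"

```text
t: 16.7
tool_pos: [0.5014, -0.0598, 0.1949]
ee_rot: [[0.932, 0.362, 0.005], [0.362, -0.932, -0.0], [0.004, 0.002, -1.0]]
contact_force: [-2.7, 1.2, 13.9]
opening: 0.0214
```

Run:
```python
from h import *
go(.501,-.0597,.19);print(sensors.read_state()['wrist_torque'])
```

```text
t 16.7 p [ 0.5014 -0.0598  0.1949] yaw 21.21 F [-2.72  1.23 13.92] open 0.0214 => shift [-0.3 -0.3  4.9] rv [ 0.0021 -0.0041 -0.    ]
[0.05063388 0.89144246 0.03144295]
```

>>> move_arm --pt "0 0 1.5 0 -0.004 0" --pt "0 0 1.7 0 -0.004 0" --pt "0 0 1.7 0 -0.004 0" --pt "0 0 1.7 0 -0.004 0" --pt "0 0 1.7 0 -0.004 0" --pt "0 0 1.7 0 -0.004 0" --pt "0 0 1.7 0 -0.004 0" --pt "0 0 1.7 0 -0.004 0"

```text
t: 17.5
tool_pos: [0.5015, -0.0598, 0.1948]
ee_rot: [[0.932, 0.362, 0.003], [0.362, -0.932, -0.002], [0.002, 0.003, -1.0]]
contact_force: [-1.8, 0.3, 15.2]
opening: 0.0211
```

Held at about 16.5 N (15.2 N plus the rod's weight). I withdraw.

>>> move_arm --pt "0 0 -2 0 -0.002 0" --pt "0 0 -6 0 -0.002 0" --pt "0 0 -20 0 -0.002 0" --pt "0 0 -40 0 -0.002 0" --pt "0 0 -60 0 -0.002 0" --pt "0 0 -70 0 -0.002 0" --pt "0 0 -70 0 -0.002 0" --pt "0 0 -70 0 -0.002 0"

```text
t: 18.3
tool_pos: [0.5012, -0.0596, 0.2638]
ee_rot: [[0.932, 0.362, -0.0], [0.362, -0.932, -0.003], [-0.001, 0.002, -1.0]]
contact_force: [-0.3, 0.7, -1.0]
opening: 0.0212
```

Run:
```python
from h import *
go(.4756,-.2497,.262,np.radians(21.3))
a=rodaxis('scene');h=cv2.cvtColor(a['image'],cv2.COLOR_BGR2HSV);P=cloud(a)
x=cv2.resize(a['image'][100:225,300:385],None,fx=4.7,fy=4.7,interpolation=2);cv2.imwrite('pics/c11.png',x)
```

```text
t 18.3 p [ 0.5012 -0.0596  0.2638] yaw 21.21 F [-0.26  0.68 -1.03] open 0.0212 => shift [-92.7 167.9   2.3] rv [ 0.0024  0.0011 -0.0016]
scene or 44 v range 120 126
   120 347.0 1 [-0.0089  0.0087 -0.0052]
   124 340.0 11 [ 0.0091  0.0036 -0.0086]
scene wh 1261 v range 127 222
   127 341.0 9 [ 0.0057  0.0038 -0.0175]
   131 341.0 9 [ 0.006   0.0041 -0.0273]
   135 340.5 8 [ 0.0061  0.0029 -0.0379]
   139 341.0 9 [ 0.0058  0.0042 -0.0477]
   143 341.0 9 [ 0.0051  0.0038 -0.0587]
   147 340.5 8 [ 0.0064  0.0035 -0.0687]
   151 340.5 8 [ 0.0057  0.0031 -0.0799]
   155 340.5 8 [ 0.006   0.0035 -0.0904]
   159 340.5 8 [ 0.006   0.0036 -0.1013]
   163 340.5 4 [ 0.0073  0.0047 -0.1111]
   167 341.0 5 [-0.0165 -0.0119 -0.1432]
   171 341.0 17 [-0.0086 -0.0058 -0.1476]
   175 341.0 15 [-0.0054 -0.0032 -0.1563]
   179 341.0 15 [ 0.0099  0.0087 -0.1534]
   183 341.0 15 [ 0.0096  0.0086 -0.1653]
   187 341.0 15 [ 0.009   0.0082 -0.1778]
   191 341.0 15 [ 0.009   0.0084 -0.1898]
   195 340.5 14 [ 0.0099  0.0077 -0.2017]
   199 340.6 20 [ 0.001   0.0012 -0.2232]
   203 340.7 29 [-2.000e-04  1.000e-03 -2.368e-01]
   207 339.8 19 [ 0.0037  0.0012 -0.247 ]
   211 340.4 27 [ 0.0129  0.0104 -0.2488]
   215 340.0 21 [ 0.0246  0.0183 -0.2494]
   219 337.8 8 [ 0.0324  0.0173 -0.2575]
```

View pics/c11.png

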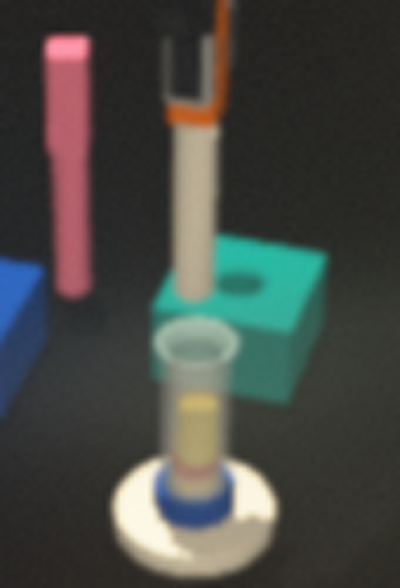

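The cartridge stays deep in the column at (197,425) and the rod is clear and vertical. Back to the block.

>>> move_arm --pt "-22 40 0 0 0 0" --pt "-44 80 0 0 0 0" --pt "-66 120 0 0 0 0" --pt "-84 153 0 0 0 0" --pt "-92.5 167.5 0 0.002 0 0" --pt "-92.5 167.5 30 0.002 0 0" --pt "-92.5 167.5 60 0.002 0 0" --pt "-92.5 167.5 75 0.002 0 0" --pt "-92.5 167.5 75 0.002 0 0" --pt "-92.5 167.5 75 0.002 0 0"

```text
t: 19.35
tool_pos: [0.4751, -0.2493, 0.1889]
ee_rot: [[0.932, 0.362, -0.002], [0.362, -0.932, -0.0], [-0.002, -0.001, -1.0]]
contact_force: [0.5, -0.2, -0.2]
opening: 0.0215
```

Run:
```python
from h import *
go(.4757,-.2494,.121,np.radians(21.3))
```

```text
t 19.35 p [ 0.4751 -0.2493  0.1889] yaw 21.21 F [ 0.49 -0.17 -0.17] open 0.0215 => shift [ 0.6  0.4 67.9] rv [-0.0006  0.0021 -0.0016]
```

>>> move_arm --pt "0.5 0.3 10 0 0.001 0" --pt "0.5 0.3 18 0 0.001 0" --pt "0.5 0.3 22 0 0.001 0" --pt "0.5 0.3 25 0 0.001 0" --pt "0.5 0.3 28 0 0.001 0" --pt "0.5 0.3 31 0 0.001 0" --pt "0.5 0.3 34 0 0.001 0"

```text
t: 20.05
tool_pos: [0.4757, -0.2494, 0.1548]
ee_rot: [[0.932, 0.362, -0.001], [0.362, -0.932, 0.0], [-0.001, -0.0, -1.0]]
contact_force: [0.1, 0.9, -0.9]
opening: 0.0209
```

In the hole without contact. On down.

>>> move_arm --pt "0 0 5 0 0 0" --pt "0 0 10 0 0 0" --pt "0 0 15 0 0 0" --pt "0 0 20 0 0 0" --pt "0 0 25 0 0 0" --pt "0 0 29 0 0 0" --pt "0 0 31 0 0 0" --pt "0 0 33 0 0 0" --pt "0 0 34 0 0 0" --pt "0 0 34 0 0 0"

```text
t: 21.05
tool_pos: [0.4757, -0.2494, 0.1208]
ee_rot: [[0.932, 0.362, -0.001], [0.362, -0.932, 0.0], [-0.001, -0.0, -1.0]]
contact_force: [-0.4, 0.5, -2.3]
opening: 0.0213
```

>>> move_arm --pt "0 0 0.5 0 0 0" --pt "0 0 1 0 0 0" --pt "0 0 1.5 0 0 0" --pt "0 0 1.5 0 0 0"

```text
t: 21.45
tool_pos: [0.4758, -0.2495, 0.1197]
ee_rot: [[0.932, 0.362, -0.001], [0.362, -0.932, -0.0], [-0.001, 0.0, -1.0]]
contact_force: [-0.1, -0.7, 1.5]
opening: 0.0213
```

>>> move_arm --pt "0 0 0 0 0 0" --pt "0 0 0 0 0 0" --pt "0 0 0 0 0 0" --pt "0 0 0 0 0 0" --pt "0 0 0 0 0 0" --pt "0 0 0 0 0 0" --gripper 62

```text
t: 22.05
tool_pos: [0.4757, -0.2494, 0.1196]
ee_rot: [[0.932, 0.362, -0.001], [0.362, -0.932, -0.0], [-0.001, -0.0, -1.0]]
contact_force: [0.7, -0.5, -0.1]
opening: 0.0533
```

It touched the hole's bottom at the height where I picked it up. Now released; I move up and away.

>>> move_arm --pt "0 0 -20 0 0 0" --pt "0 0 -50 0 0 0" --pt "0 0 -90 0 0 0" --pt "0 0 -130 0 0 0" --pt "0 0 -140 0 0 0" --pt "0 0 -140 0 0 0" --pt "0 0 -140 0 0 0"

```text
t: 22.75
tool_pos: [0.4758, -0.2494, 0.2584]
ee_rot: [[0.932, 0.362, -0.002], [0.362, -0.932, 0.0], [-0.001, -0.001, -1.0]]
contact_force: [0.1, -0.4, -0.2]
opening: 0.0528
```

Run:
```python
from h import *
a=cap('scene');go(.4,-.25,.26);P=cloud(a);h=cv2.cvtColor(a['image'],cv2.COLOR_BGR2HSV)
m=(cv2.inRange(h,(4,120,60),(18,255,255))>0)&(np.hypot(P[...,0]-.475,P[...,1]+.25)<.03)
print('handle z',np.nanpercentile(P[m][:,2],[5,50,98]),'top',P[m&(P[...,2]>.163)].mean(0))
cv2.imwrite('pics/c12.png',cv2.resize(a['image'][90:240,230:390],None,fx=4,fy=4,interpolation=2))
```

```text
t 22.8 p [ 0.4755 -0.2493  0.2579] yaw 21.21 F [-0.22 -0.88 -0.36] open 0.053 => shift [-70.7 -26.7  -1.9] rv [-0.0017  0.0022 -0.    ]
handle z [0.11013704 0.14399038 0.17182281] top [ 0.47906208 -0.24835924  0.16908502]
```

The handle top is at 0.170 m, so the rod's foot is fully down. Handing in.

```bash
python3 -c "
from h import *
print(robot.job_done())"
```

```text
the job is handed in; nothing more can be done
None
```

The job is done and handed in at about 23 s of the 58 s allowed; the hand-in reports no verdict.

- **Cartridge and frit:** I dropped the yellow cartridge into the column and pushed it down with the rod. The sliding force was about 5–6 N. The force then rose steeply at rod-foot height of about 80 mm, which puts the frit's top at about 45 mm, within the stated 32–48 mm. I bore down there at about 14–16.5 N for nearly 2 s. The highest reading was 15.2 N, plus about 1.3 N for the rod's weight.
- **Rod:** I put it back at the height where I picked it up and let go. The last check showed the handle top at 0.170 m, so the foot is about 5 mm above the bench. The gripper was clear, with no contact force.
- **Not checked:** The final picture could not be viewed because the 12-picture limit was reached, so the end state rests on depth and force readings. That the frit is home I inferred from the springy rise in force; I did not measure it directly. I did not measure the bottle, tip box or jar again, but no move went near them.

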